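# Sweep spent coin cells into the collection box

## Task

Clear the three spent coin cells off the black tray on top of the green collection box: without picking any of them up, push them with the fingertips, one after another, through the gate in the fence so that each drops down the slot, then push the shutter's orange tab until the shutter is fully home over the slot. Leave the yellow pouch cell on the tray and the other things on the bench where they are.

Things in the scene. Friction and masses are not known exactly. Their poses are not given: they have to be found in the camera images.
- collector: Green used-cell collection box, fixed to the bench, 176 (x) x 250 (y) x 60 mm high; origin at the centre of its underside, z up. Its top is a flat black tray 60 mm above the bench, from the fence at y = -81 mm to y = +121 mm, with a rim 3 mm high and 4 mm thick on the other three sides. Parts are swept along the box's -y axis.
- gate (a point): middle of the gate at tray level, box frame (0, -81, 60) mm: the one opening, 30 mm wide in x, in a fence 10 mm high and 4 mm thick (y -85 to -81 mm) that crosses the tray. On the tray side 45 degree lead-in wings, as high as the fence, flare from 30 to about 60 mm wide over 15 mm.
- slot (a point): centre of the drop slot at tray level, box frame (0, -102, 60) mm: an opening x -17 to +17, y -119 to -85 mm, directly behind the gate, into the hollow box. A cell falls in once its centre is a few mm past y = -85 mm. A 10 mm high wall stands beyond it (y -125 to -119 mm).
- shutter (a joint): aluminium slide that closes the slot. 0 = fully open, parked on the box's -x side of the slot; 0.044 (m) = fully home, slot covered. It slides along the box's +x axis, stays where it is left, and takes about 1 to 2 N to move. It starts 0 to 6 mm from fully open, clear of the slot.
- shutter_tab (a point): centre of the orange thumb tab standing up from the shutter's -x edge: 6 mm thick in x, 28 mm wide in y, its top 24 mm above the tray (this point 13 mm above it). Pushing its -x face toward the box's +x closes the shutter; nothing stands in front of that face, and above 10 mm over the tray nothing stands beside its path.
- coin_cell_a_center (a point): centre of a spent steel coin cell, a disc 24.5 mm across and 7.7 mm thick, 10 to 15 g, lying flat on the black tray (centre 3.9 mm above it); the three are alike
- coin_cell_b_center (a point): centre of a spent steel coin cell, a disc 24.5 mm across and 7.7 mm thick, 10 to 15 g, lying flat on the black tray (centre 3.9 mm above it); the three are alike
- coin_cell_c_center (a point): centre of a spent steel coin cell, a disc 24.5 mm across and 7.7 mm thick, 10 to 15 g, lying flat on the black tray (centre 3.9 mm above it); the three are alike
- pouch_cell: small flat yellow pouch cell with a black end, 15 x 23 x 4 mm, lying loose at the tray's rear end (box +y); origin at its underside; stays where it is
- tweezers: curved steel tweezers, loose on the bench, not part of the job; origin at its underside
- heat_puck: white round puck, loose on the bench, not part of the job; origin at its underside
- flux_bottle: small flux bottle, loose on the bench, not part of the job; origin at its underside
- silver_phone: silver phone, loose on the bench, not part of the job; origin at its underside
- eraser: eraser, loose on the bench, not part of the job; origin at its underside

How it is judged:
By the outcome, as a careful person would: the job done as asked, in the order asked, and still so for the second after the job is handed in, with the robot touching nothing.
It also fails if it takes over 64 s, if anything falls off the work surface, if the arm or the gripper's body presses on something with over 40 N, if the wrist force passes 120 N, or if a joint passes its speed limit or range.

## Robot

A 6-joint arm with a two-finger parallel gripper is mounted at the origin on a cart in front of the work surface, level with it; the furniture and walls round the work are solid. World frame = base frame: x ahead of the robot, y to its left, z up, the work surface at z = 0. Lengths are in mm, angles in rad, forces in N, time in s.
With the tool pointing down it reaches from about 350 to 975 mm from the base axis. Payload 7.1 kg.
Tool frame: the origin (TCP) lies on the front face of the gripper's body, between the roots of the fingers; the fingertips stand 80 mm ahead of it and the grasp point (between the pads) lies 61 mm ahead of it (env.tips_ahead is the distance from the TCP to the fingertips, in mm); z points along the fingers, y is the line along which they close (so a half turn about z gives the same grasp; the last joint's range is limited). The gripper opens to 88 mm and grips with 3 to 60 N. Pads are 20 mm wide; open, the fingers measure 115 mm over their backs; the gripper's body (75 mm by 178 mm) begins 61 mm behind the grasp point.
Start: joints at [1.199, 0.423, 1.63, -0, 1.089, -0.019], TCP at [215.922, 586.501, 302.675] pointing down, gripper open.
Joint ranges: [-3, 3], [-0.9, 2.11], [0.09, 2.58], [-1.31, 4.45], [0.11, 2.69], [-2.54, 2.54]. Speed limits (rad/s): [2.39, 2.39, 3.01, 3.14, 3.14, 3.14].

## Interface

Orientations are given as a unit quaternion [x, y, z, w].
In Python, from station import env, set_gripper, viewer, workorder gives the robot as it stands. Calls block until the motion is done:
- env.reach(position, orientation): joint-space move of the TCP to a pose.
- env.move_l(position, rot=None, rate=150, f_stop=None): straight line of the TCP; rot=None keeps the orientation; rate is the mean speed in mm/s. With f_stop (N) it stops when the force on the tool has changed by that much, and returns True; else False.
- env.move_joints(angles): joint-space move.
- set_gripper(opening): finger opening in mm; the grip force is fixed at half the most; returns when the fingers have stopped.
- env.hold(seconds).
- env.ik(position, orientation): joint angles nearest the present ones, or None.
- env.read_state(): the state.
- viewer.camera(name): name is "side" or "top" or "wrist"; returns the picture (480x640x3 uint8, blue, green, red); there is no depth.
- viewer.camera_params(name): a dict with "fx", "fy", "cx", "cy" (pixels), "pose" (4x4, takes a point from camera to world coordinates); the wrist camera has in their place "tool_from_camera" (4x4, takes a point from camera to tool coordinates, whose origin is the TCP and whose axes are the flange's). Camera axes: x right, y up, looking along -z (the intrinsics and any distortion apply to the point x, -y, -z); pixel columns grow to the right and rows downward; lengths in mm; the calibration is good to about 2 mm. The wrist camera is an equidistant fisheye: a pixel r from the principal point sees the ray r / f radians off the axis. A picture is of the moment at which its call begins: read the wrist's pose just before it. camera_params takes no time and is no camera call.
A pose or a line that the arm cannot do raises env.IKError and nothing moves.
- workorder.sign_off(): hands the job in; it is judged then, once.
The state is a dict: "time_s": time; "qpos": joint angles; "dq": joint speeds; "tau": joint torques, N m; "tool_pos": TCP position; "orientation": TCP orientation; "force": force on the tool from outside, world axes, zero at the start; "wrist_torque": the same for the moment, N m; "width": finger opening in mm; "grip_force": force on a finger pad.
Only numpy, scipy, OpenCV 4.12 (cv2) and the standard library are available. Lean on these libraries where they do the work, as an engineer would, in place of code of your own. Each camera call takes 0.05 s, during which the arm holds its last target. There are 200 camera calls.

## Working session

There is one attempt and no reset: what is moved stays moved. The work goes in short steps, each a Python script; the robot and the scene stay as the last script left them, time stands still between calls to the robot, and variables do not carry over. Pictures are saved under pics/ and viewed, at most 10 in all, crops included, and the job is handed in when it is done.

```bash
ls; mkdir -p pics; python3 - <<'E'
from station import env, viewer
import cv2, numpy as np
a=viewer.camera("top"); b=viewer.camera("side")
cv2.imwrite("pics/top.png",a); cv2.imwrite("pics/side.png",b)
for n in("top","side","wrist"):print(n,{k:np.round(v,3).tolist() if hasattr(v,'tolist') else v for k,v in viewer.camera_params(n).items()})
s=env.read_state();print(s['time_s'],s['orientation'],s['width'])
E
```

```text
pics
top {'fx': 458.8114031616602, 'fy': 458.8114031616602, 'cx': 316.74785708574234, 'cy': 236.90585272880645, 'pose': [[-0.022, 0.99, -0.138, 418.004], [-1.0, -0.02, 0.013, -72.976], [0.01, 0.138, 0.99, 1059.756], [0.0, 0.0, 0.0, 1.0]]}
side {'fx': 624.3951278202642, 'fy': 624.3951278202642, 'cx': 323.56432633633307, 'cy': 243.70646508098145, 'pose': [[0.899, 0.208, -0.385, -34.741], [-0.437, 0.387, -0.812, -1237.69], [-0.02, 0.899, 0.438, 710.907], [0.0, 0.0, 0.0, 1.0]]}
wrist {'fx': 371.64829954431775, 'fy': 371.64829954431775, 'cx': 320.6992324602092, 'cy': 233.53239982744867, 'tool_from_camera': [[0.0, 0.966, 0.259, 70.048], [1.0, -0.001, 0.001, 0.899], [0.001, 0.259, -0.966, -81.81], [0.0, 0.0, 0.0, 1.0]]}
0.1 [ 1.75476240e-01  9.84483429e-01 -6.73294493e-04 -1.18267550e-04] 87.57389375630031
```

View pics/top.png

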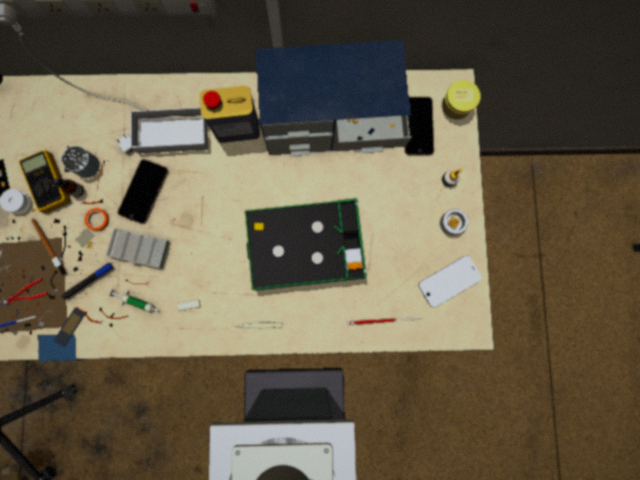

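View pics/side.png

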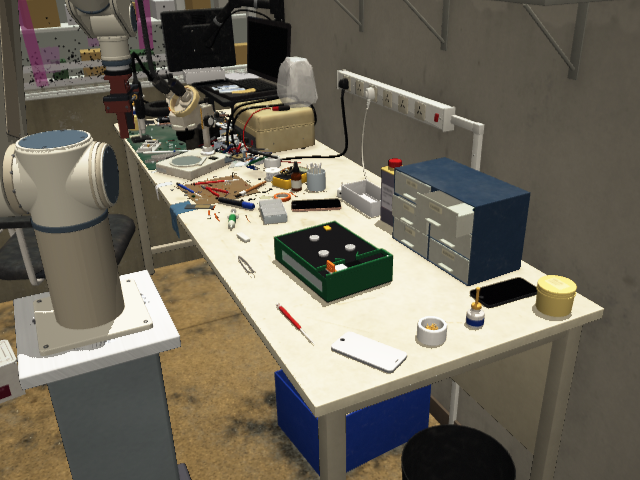

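The top view shows three coins at about (278,251), (317,227) and (317,258), the pouch at (259,226), the tab at (355,266) and the shutter at (353,254). The box axes are close to the world axes. The side view shows the drawer cabinet behind the box. I'll take a rough fix first, then a close wrist view.

```bash
cat > h.py <<'E'
from station import env, set_gripper, viewer, workorder
import cv2, numpy as np
from scipy.spatial.transform import Rotation as R
def ray_fixed(name,u,v):
    p=viewer.camera_params(name);T=np.array(p['pose'])
    d=np.array([(u-p['cx'])/p['fx'],-(v-p['cy'])/p['fy'],-1.]);return T[:3,3],T[:3,:3]@d
def wrist_T(s):
    T=np.eye(4);T[:3,:3]=R.from_quat(s['orientation']).as_matrix();T[:3,3]=s['tool_pos']
    return T@np.array(viewer.camera_params('wrist')['tool_from_camera'])
def ray_wrist(T,u,v):
    p=viewer.camera_params('wrist');a=np.array([u-p['cx'],v-p['cy']])/p['fx'];t=np.linalg.norm(a)
    k=np.sin(t)/max(t,1e-9);d=np.array([a[0]*k,-a[1]*k,-np.cos(t)]);return T[:3,3],T[:3,:3]@d
def onz(r,z):
    o,d=r;return (o+d*(z-o[2])/d[2])
E
python3 - <<'E'
from h import *
for n,u,v,z in [("c1",278,251,64),("c2",317,227,64),("c3",317,258,64),("pouch",259,226,62),("tab",355,266,84),("TL",247,208,63),("TR",361,201,63),("BR",365,276,63),("BL",252,288,63),("drawer front",370,148,80)]:
    print(n,onz(ray_fixed('top',u,v),z).round(1))
s=env.read_state();print(R.from_quat(s['orientation']).as_matrix().round(2).tolist())
E
```

```text
c1 [527.1  -0.9  64. ]
c2 [578.3 -87.1  64. ]
c3 [510.  -85.6  64. ]
pouch [583.4  40.4  62. ]
tab [ 489.4 -165.9   84. ]
TL [624.1  66.6  63. ]
TR [ 635. -186.   63.]
BR [ 468.8 -188.9   63. ]
BL [448.1  56.   63. ]
drawer front [ 750.9 -208.3   80. ]
[[-0.94, 0.35, -0.0], [0.35, 0.94, -0.0], [-0.0, -0.0, -1.0]]
```

```bash
python3 - <<'E'
from h import *
q=R.from_matrix(np.array([[-1,0,0],[0,1,0],[0,0,-1.]])).as_quat()
env.reach([620,-63,290],q); set_gripper(6)
s=env.read_state();im=viewer.camera('wrist');cv2.imwrite('pics/w1.png',im);np.save('w1T.npy',wrist_T(s));print(s['time_s'],s['width'],s['tool_pos'],s['qpos'])
E
```

```text
4.1 5.995618689036609 [619.97511215 -62.98713228 289.98692897] [-1.20345862e-01  4.34537193e-01  1.64413955e+00 -4.43409774e-07
  1.06296492e+00 -1.69115110e+00]
```

View pics/w1.png

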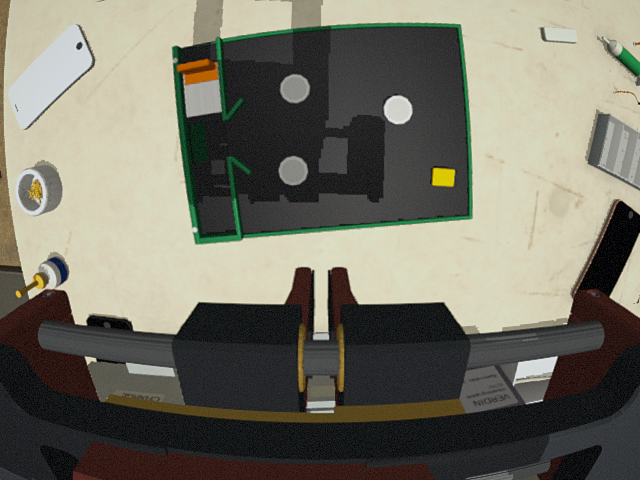

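The wrist view shows coins at (295,88), (398,109) and (293,171), the pouch at (443,177), and the tab at (197,68) top. The gate lies between the wings, at about (225,120) to (230,158). The fingers taper at the tips.

```bash
python3 - <<'E'
from h import *
T=np.load('w1T.npy');im=cv2.imread('pics/w1.png')
hsv=cv2.cvtColor(im,cv2.COLOR_BGR2HSV)
g=cv2.cvtColor(im,cv2.COLOR_BGR2GRAY)
P=lambda u,v,z:onz(ray_wrist(T,u,v),z)[:2]
for n,(u,v) in dict(a=(295,88),b=(398,109),c=(293,171)).items():
    m=np.zeros_like(g);cv2.circle(m,(u,v),20,255,-1);m&=((g>105)&(hsv[...,1]<40)).astype(np.uint8)*255
    cs,_=cv2.findContours(m,0,1);c=max(cs,key=cv2.contourArea)
    (x,y),r=cv2.minEnclosingCircle(c)
    W=np.array([P(*p[0],67.7) for p in c]);(X,Y),Rr=cv2.minEnclosingCircle(W.astype(np.float32))
    print(n,(round(x),round(y)),'world',round(X,1),round(Y,1),'dia',round(2*Rr,1), onz(ray_fixed('top',*{'a':(317,258),'b':(278,251),'c':(317,227)}[n]),67.7)[:2].round(1))
# green: outer corners
gm=((hsv[...,0]>45)&(hsv[...,0]<85)&(hsv[...,1]>90)&(hsv[...,2]>40)).astype(np.uint8)*255
n,l,st,_=cv2.connectedComponentsWithStats(gm[:260,150:490]);k=1+st[1:,4].argmax();print(st[k])
ys,xs=np.nonzero(l==k);h=cv2.convexHull(np.c_[xs+150,ys].astype(np.int32))
ap=cv2.approxPolyDP(h,6,True)[:,0];print(ap.tolist())
for p in ap: print(p,P(*p,63).round(1),P(*p,70).round(1))
for nm,cond in dict(orange=(hsv[...,0]>5)&(hsv[...,0]<18)&(hsv[...,1]>150),yellow=(hsv[...,0]>22)&(hsv[...,0]<34)&(hsv[...,1]>150)).items():
    m=(cond.astype(np.uint8)*255);m[:,:150]=0;m[240:]=0;m[:,500:]=0
    cs,_=cv2.findContours(m,0,1);c=max(cs,key=cv2.contourArea);b=cv2.boxPoints(cv2.minAreaRect(c));print(nm,b.round().tolist(),[P(*p,84 if nm=='orange' else 64).round(1).tolist() for p in b])
cv2.imwrite('pics/crop.png',cv2.resize(im[20:260,150:350],None,fx=2.5,fy=2.5,interpolation=cv2.INTER_CUBIC))
E
```

```text
a (295, 88) world 510.4 -83.9 dia 24.1 [509.7 -85.6]
b (397, 110) world 526.8 0.1 dia 24.7 [526.7  -1.2]
c (293, 170) world 578.1 -85.6 dia 24.1 [577.7 -87. ]
[  22   23  300  221 5171]
[[471, 218], [196, 243], [172, 48], [336, 25], [460, 25]]
[471 218] [618.4  72.5] [616.8  69.4]
[196 243] [ 641.8 -175.1] [ 639.7 -172.6]
[172  48] [ 466.6 -191.6] [ 468.5 -188.7]
[336  25] [454.8 -50.2] [456.9 -50.4]
[460  25] [446.1  57.7] [448.4  55. ]
orange [[176.0, 64.0], [215.0, 57.0], [218.0, 79.0], [180.0, 85.0]] [[486.0, -179.0], [484.1, -145.9], [502.2, -142.7], [504.7, -175.6]]
yellow [[431.0, 185.0], [432.0, 167.0], [455.0, 169.0], [453.0, 187.0]] [[589.3, 31.5], [573.8, 32.1], [574.6, 53.0], [590.4, 52.5]]
```

View pics/crop.png

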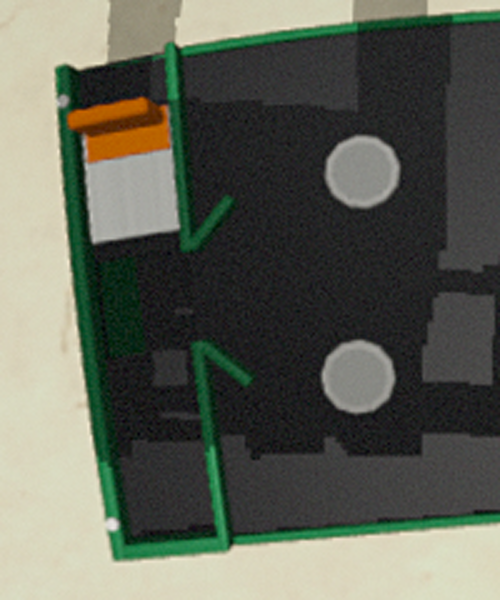

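The crop shows the gate's fence ends at full-image (225,119) and (230,158), and the wing tips at (243,100) and (250,172). The shutter is parked clear of the slot. From the corners the box yaw is 5.09° and its centre is (543.2, -57.8), which I'll check against the gate.

```bash
cat >> h.py <<'E'
YAW=np.radians(5.09);C0=np.array([543.2,-57.8]);Rb=np.array([[np.cos(YAW),-np.sin(YAW)],[np.sin(YAW),np.cos(YAW)]])
def w2b(p): return Rb.T@(np.asarray(p)[:2]-C0)
def b2w(p): return Rb@np.asarray(p)+C0
M=np.eye(3);M[:2,:2]=Rb;Q=R.from_matrix(M@np.array([[-1,0,0],[0,1,0],[0,0,-1.]])).as_quat()      # tool y along box y
Q90=R.from_matrix(M@np.array([[0,1,0],[1,0,0],[0,0,-1.]])).as_quat()   # tool y along box x, tool x (camera) along box +y
E
python3 - <<'E'
from h import *
T=np.load('w1T.npy');P=lambda u,v,z:w2b(onz(ray_wrist(T,u,v),z)).round(1)
for n,a in dict(g1=(225.2,118.8,70),g2=(230,158,70),w1=(242.8,100,70),w2=(250,172,70),tabtopL=(177.5,67,84),tabtopR=(212,59.5,84),tabfR=(216,66.5,84)).items():print(n,P(*a))
for w in[(510.4,-83.9),(526.8,.1),(578.1,-85.6)]:print(w2b(w).round(1))
s=env.read_state()
for b in [(0,-60),(-70,-24),(70,-24),(-100,-102)]:
    w=b2w(b);
    for z in(142,190):
        for Qn,q in(('Q90',Q90),('Q90f',(R.from_quat(Q90)*R.from_euler('z',np.pi)).as_quat())):
            j=env.ik([*w,z],q);print(b,z,Qn,None if j is None else np.round(j,2))
E
```

```text
g1 [-16.6 -81.9]
g2 [ 16.3 -81.5]
w1 [-30.1 -65.7]
w2 [ 29.8 -66. ]
tabtopL [ -64.4 -114.5]
tabtopR [-65.1 -84.8]
tabfR [-58.7 -82. ]
[-35.  -23.1]
[-11.2  59.1]
[ 32.3 -30.8]
(0, -60) 142 Q90 [-0.23  0.56  1.86 -0.    0.72 -0.32]
(0, -60) 142 Q90f None
(0, -60) 190 Q90 [-0.23  0.49  1.85 -0.    0.81 -0.32]
(0, -60) 190 Q90f None
(-70, -24) 142 Q90 [-0.21  0.49  2.03 -0.    0.62 -0.3 ]
(-70, -24) 142 Q90f None
(-70, -24) 190 Q90 [-0.21  0.4   2.01 -0.    0.73 -0.3 ]
(-70, -24) 190 Q90f None
(70, -24) 142 Q90 [-0.14  0.63  1.73 -0.    0.79 -0.23]
(70, -24) 142 Q90f None
(70, -24) 190 Q90 [-0.14  0.56  1.71 -0.    0.87 -0.23]
(70, -24) 190 Q90f None
(-100, -102) 142 Q90 [-0.38  0.49  2.03 -0.    0.62 -0.47]
(-100, -102) 142 Q90f None
(-100, -102) 190 Q90 [-0.38  0.39  2.02 -0.    0.73 -0.47]
(-100, -102) 190 Q90f None
```

```bash
cat >> h.py <<'E'
LOW=142.5;HI=175
def go(x,y,z,rate=200,f=None):
    r=env.move_l([*b2w((x,y)),z],Q90,rate,f); 
    if r: print('STOP',env.read_state()['force'])
    return r
def look(name):
    env.hold(0.15);s=env.read_state();im=viewer.camera('wrist');cv2.imwrite(f'pics/{name}.png',im);T=wrist_T(s);np.save(f'pics/{name}.npy',T)
    print('t',s['time_s']);return im,T
def coins(im,T):
    g=cv2.cvtColor(im,cv2.COLOR_BGR2GRAY);sat=cv2.cvtColor(im,cv2.COLOR_BGR2HSV)[...,1]
    m=((g>100)&(sat<50)).astype(np.uint8)*255
    cs,_=cv2.findContours(m,0,1);out=[]
    for c in cs:
        if cv2.contourArea(c)<300: continue
        W=np.array([w2b(onz(ray_wrist(T,*p[0]),67.7)) for p in c],np.float32);(X,Y),r=cv2.minEnclosingCircle(W)
        if abs(2*r-24.5)<2.5 and abs(X)<84 and -125<Y<121: out.append((round(X,1),round(Y,1),round(2*r,1)))
    print('coins',out);return out
E
python3 - <<'E'
from h import *
env.reach([*b2w((65.5,-30.8)),200],Q90)
go(65.5,-30.8,LOW,150,6)
s=env.read_state();print(s['time_s'],w2b(s['tool_pos']),s['tool_pos'][2],s['force'])
go(24,-30.8,LOW,50,8)
go(28,-30.8,LOW,100); go(28,-30.8,200)
go(0,-80,230)
im,T=look('p1');coins(im,T)
E
```

```text
STOP [-1.51035161  0.23820865  7.06209682]
5.8917 [ 64.60204887 -30.52995055] 140.38672986875957 [-1.51035161  0.23820865  7.06209682]
t 8.15Traceback (most recent call last):
  File "<stdin>", line 8, in <module>
  File "h.py", line 34, in coins
    W=np.array([w2b(onz(ray_wrist(T,*p[0]),67.7)) for p in c],np.float32);(X,Y),r=cv2.minEnclosingCircle(W)
                        ~~~~~~~~~^^^^^^^^^
  File "h.py", line 11, in ray_wrist
    p=viewer.camera_params('wrist');a=np.array([u-p['cx'],v-p['cy']])/p['fx'];t=np.linalg.norm(a)
ValueError: time passes only in moves, steps and waits
```

View pics/p1.png

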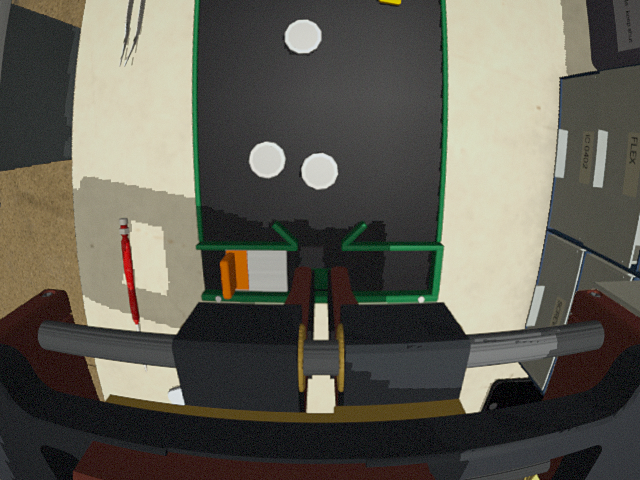

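Coin c now lies at (319,171), nearly on the gate axis. Coin a is at (267,160) and coin b at (303,37). I'll cache the calibration and measure.

```bash
sed -i "s/    p=viewer.camera_params('wrist');a=np/    p=WP;a=np/; s/^def ray_fixed/WP=viewer.camera_params('wrist')\ndef ray_fixed/; s/^LOW=142.5/LOW=142.8/" h.py
python3 - <<'E'
from h import *
im=cv2.imread('pics/p1.png');T=np.load('pics/p1.npy');cs=coins(im,T)
# finger tip silhouettes along tool y at row ~272 (tip depth)
for u in(292,306,313,329,336,350):
    o,d=ray_wrist(T,u,270);p=onz((o,d),151);print(u,w2b(p).round(1))
E
```

```text
coins [(-0.6, -30.8, 24.8), (-34.8, -23.0, 24.8), (-11.3, 59.3, 24.7)]
292 [-12.5 -68.4]
306 [ -6.1 -68.3]
313 [ -2.9 -68.3]
329 [  4.5 -68.3]
336 [  7.7 -68.3]
350 [ 14.1 -68.3]
```

```bash
cat >> h.py <<'E'
def drop(x,y):
    go(x,y+27,HI); go(x,y+27,LOW,60,8)
    if go(x*0.3,-50,LOW,60,10): return False
    r=go(0,-70,LOW,40,10); go(0,-60,LOW,100); go(0,-60,200); return not r
E
python3 - <<'E'
from h import *
print(drop(-0.6,-30.8))
go(0,-80,230);im,T=look('p2');cs=coins(im,T)
if len(cs)==2 and all(c[1]>-40 for c in cs):
    x,y=-34.8,-23.0
    go(-65,y,HI);go(-65,y,LOW,60,8);go(-24.6,y,LOW,50,8);go(-28,y,LOW,100);go(-28,y,200)
    go(0,-80,230);im,T=look('p3');coins(im,T)
E
```

```text
True
t 12.2333
coins [(-34.9, -23.0, 24.8), (-11.2, 59.3, 24.7)]
t 15.9167
coins [(1.3, -23.0, 24.8), (-11.2, 59.2, 24.5)]
```

View pics/p3.png

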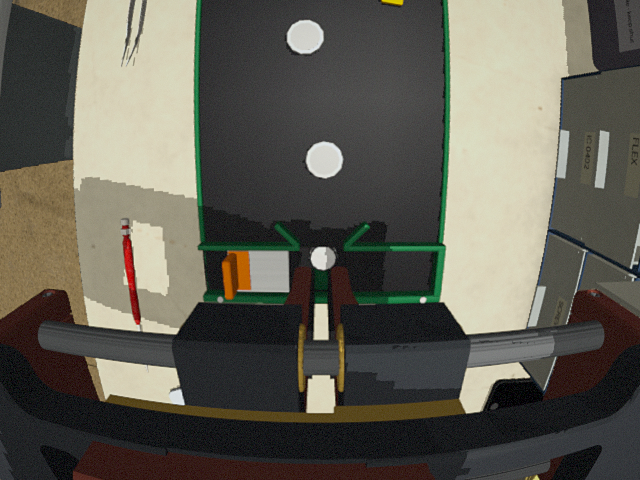

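Coin c shows smaller in the slot at (322,257), so it is down inside the box. Coin a is centred at (324,160).

```bash
python3 - <<'E'
from h import *
ok=drop(1.3,-23.0);print(ok)
go(0,-80,230);im,T=look('p4');cs=coins(im,T)
if ok and len(cs)==1:
    y=59.2
    go(-42,y,HI,250);go(-42,y,LOW,60,8);go(-25.5,y,LOW,50,8);go(-29,y,LOW,100);go(-29,y,200)
    go(0,-30,230,250);im,T=look('p5');cs=coins(im,T)
    if len(cs)==1 and abs(cs[0][0])<4:
        print(drop(cs[0][0],cs[0][1])); go(0,-80,230);im,T=look('p6');coins(im,T)
E
```

```text
True
t 20.1667
coins [(-11.2, 59.3, 24.7)]
t 23.5333
coins [(2.0, 59.4, 24.7)]
True
t 29.3
coins []
```

View pics/p6.png

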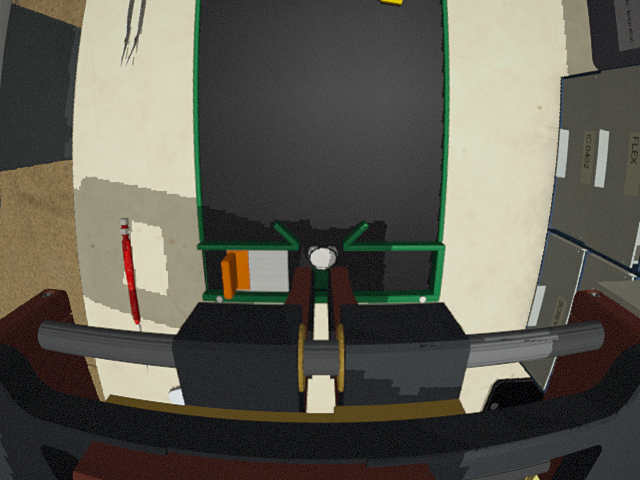

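The tray is clear, with the cells inside the box as seen through the slot at (321,257). Next is the shutter tab, pushed with closed fingers until the end stop.

```bash
python3 - <<'E'
from h import *
go(-96,-80,230,250);set_gripper(0)
go(-96,-101.5,180);go(-96,-101.5,153.5,60,8)
env.hold(.2);print(env.read_state()['force'])
r=go(-15,-101.5,153.5,30,12);s=env.read_state();print(r,w2b(s['tool_pos']),s['force'],s['time_s'])
go(w2b(s['tool_pos'])[0]-12,-101.5,153.5,60);go(-60,-101.5,230)
go(-10,-130,260,250);look('p7')
E
```

```text
[0.12909044 0.02736044 0.38398661]
STOP [-0.54489441  0.3730945  -0.08796752]
True [ -34.30426969 -101.24445014] [-0.54489441  0.3730945  -0.08796752] 33.275
t 34.7167
```

View pics/p7.png

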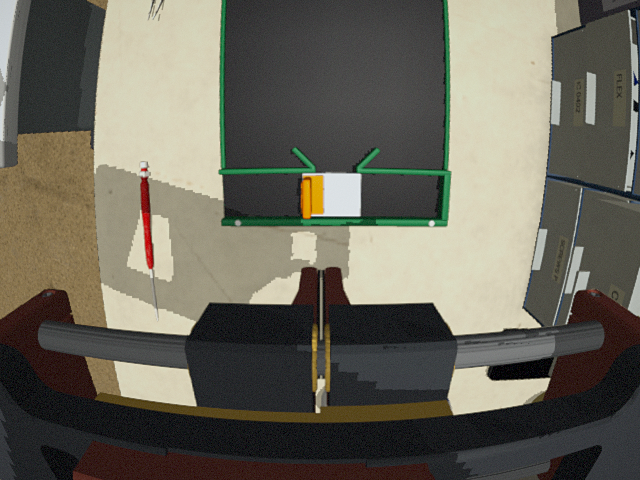

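The shutter plate spans columns 301 to 361 and covers the slot. I'll press a second time to confirm it is against the end stop.

```bash
python3 - <<'E'
from h import *
im=cv2.imread('pics/p7.png');T=np.load('pics/p7.npy')
print('plate edge',w2b(onz(ray_wrist(T,361,195),61)).round(1),'tab -x',w2b(onz(ray_wrist(T,301.5,198),84)).round(1))
go(-55,-101.5,230,250);go(-55,-101.5,153.5,80,8)
r=go(-20,-101.5,153.5,15,15);s=env.read_state();print(r,w2b(s['tool_pos']),s['force'],s['time_s'])
env.hold(.3);s=env.read_state();print(w2b(s['tool_pos']),s['force'])
go(-50,-101.5,153.5,60);go(-55,-101.5,230)
go(-10,-130,260,250);im,T=look('p8')
h=cv2.cvtColor(im,cv2.COLOR_BGR2HSV)
m=(h[...,0]>5)&(h[...,0]<22)&(h[...,1]>150);m[:150]=0;m[225:]=0;m[:,:230]=0;m[:,440:]=0
ys,xs=np.nonzero(m);print('tab cols',xs.min(),xs.max())
row=h[195,300:400];w=np.nonzero((row[:,2]>150)&(row[:,1]<50))[0]+300;print('plate cols',w.min(),w.max())
E
```

```text
plate edge [  19.3 -102.4] tab -x [ -24.7 -101. ]
STOP [-0.27234736 -0.60799521 -0.03383766]
True [ -34.19029703 -101.19314551] [-0.27234736 -0.60799521 -0.03383766] 37.725
[ -34.42409218 -101.10263889] [0.27722086 1.10787145 0.18893109]
t 39.5083
tab cols 300 322
plate cols 323 360
```

The second press stopped at the same place (-34.2 against -34.3), and the plate reaches x = +19 mm, past the slot edge at 17. The shutter is home.

```bash
python3 - <<'E'
from h import *
env.hold(.3);print(workorder.sign_off())
E
```

```text
the job is handed in; nothing more can be done
None
```

I pushed all three coin cells through the gate and down the slot one after another, then closed the shutter against its end stop and handed the job in at about 40 s; the pouch cell and the bench items were not touched.

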